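# Clamp the condenser bracket and counter-hold its bolt

### The arm

A 6-joint arm with a two-finger parallel gripper is mounted at the origin on the work surface. World frame = base frame: x ahead of the robot, y to its left, z up, the work surface at z = 0. Lengths are in mm, angles in rad, forces in N, time in s.
With the tool pointing down it reaches from about 325 to 750 mm from the base axis. Payload 7.6 kg.
Tool frame: the origin (TCP) lies between the finger pads; the fingertips stand 11 mm ahead of it and the grasp point (between the pads) lies 8 mm behind it (robot.tip_reach is the distance from the TCP to the fingertips, in mm); z points along the fingers, y is the line along which they close (so a half turn about z gives the same grasp; the last joint's range is limited). The gripper opens to 85 mm and grips with 20 to 120 N. Pads are 22 mm wide; open, the fingers measure 114 mm over their backs; the gripper's body (76 mm by 85 mm) begins 54 mm behind the grasp point. The pads swing forward as they close: fully open they stand 13 mm farther back than shut.
Start: joints at [-1.235, 0.052, 1.401, -0, 1.689, -0.07], TCP at [207.271, -482.373, 242.323] pointing down, gripper open.
Joint ranges: [-2.9, 2.9], [-0.91, 2.17], [0.12, 2.37], [-1.06, 4.2], [0.26, 2.73], [-2.93, 2.93]. Speed limits (rad/s): [2.57, 2.57, 3.01, 3.14, 3.14, 3.14].

### API

Orientations are given as [roll, pitch, yaw] about the fixed x, y, z axes, in that order (R = Rz(yaw) Ry(pitch) Rx(roll)).
In Python, from bench import robot gives the robot as it stands.
- The arm moves only by the tool send_rows, never from a script. Its arguments are lists of equal length, an entry for each row: "fingers": the closure in counts, from 0 (fully open) to 255 (shut); "slide": the shift along the tool's x, y, z normalised to -1 to 1, where 1 is 12 cm, a list of three; "angular": the turn, a rotation vector about the tool's x, y, z normalised to -1 to 1, where 1 is 360 degrees, a list of three. In form: {"fingers": [fingers, ...], "slide": [[dx, dy, dz], ...], "angular": [[ax, ay, az], ...]}. A call has 1 to 20 rows; each row is the pose to reach, as a shift and turn from the pose commanded when the call began, along the tool's axes at that moment, turning the shorter way round; what a row does not reach only later rows make up. A row lasts 1/12 s, in which the tool goes at most 41.7 mm and 7.16 degrees, less where a joint would pass 70% of its speed; a pose out of reach is approached as far as the arm can. A call with a number of a shift or a turn outside -1 to 1 is refused whole. A call with a gripper value outside its range is refused whole. The fingers move at their own pace and stop on an object; "newtons" is the grip in N (left out, the last holds). Time passes only in rows, so rows that repeat a pose let the fingers close. It gives the time, the measured TCP pose, the force, the opening and the grip force at its end, in the units of the state.
- robot.sense(): the state, without advancing time (a new reading comes with each control period).
- robot.read_camera(name): name is "side" or "top"; returns the picture (420x560x3 uint8, red, green, blue); there is no depth.
- robot.get_calibration(name): a dict with "mtx" (3x3 intrinsics, pixels), "rvec" (rotation vector, rad) and "tvec" (3), from world to camera coordinates, as OpenCV has them. Camera axes: x right, y down, z forward; pixel columns grow to the right and rows downward; lengths in mm; the calibration is good to about 2 mm. A picture is of the moment at which its call begins. get_calibration takes no time and is no camera call.
- robot.close_job(): hands the job in; it is judged then, once.
The state is a dict: "t": time; "joint_pos": joint angles; "qd": joint speeds; "joint_efforts": joint torques, N m; "position": TCP position; "tcp_rot": TCP orientation; "wrist_force": force on the tool from outside, world axes, zero at the start; "wrist_torque": the same for the moment, N m; "opening": opening from 0.0 (shut) to 1.0 (fully open); "gripper_force": force on a finger pad.
Only numpy, scipy, OpenCV 4.12 (cv2) and the standard library are available. Lean on these libraries where they do the work, as an engineer would, in place of code of your own. Each camera call takes 0.05 s, during which the arm holds its last target. There are 200 camera calls.

### The job

Crank the screw clamp's handle clockwise until its jaw bears firmly on the foot of the microscope's condenser bracket, and let go of the handle. Then reach down into the narrow gap behind the bracket's upright, grip the hidden hex bolt head, which the nut runner on the front is slowly dragging round, and hold it still: finish while gripping it so, with the clamp still tight. Do not shift the bracket or disturb the other things on the bench.

Things in the scene. Friction and masses are not known exactly. Their poses are not given: they have to be found in the camera images.
- clamp: fixed screw clamp. Origin: centre of the underside of its grey base plate, 200 (x) x 380 (y) x 12 mm, on the table; z up. At its +y end a C-frame (column x = 58 to 92 mm, overhead arm, top 118 mm above the table) carries a vertical screw at x = 0, y = 100 mm, with a crank on top and the round jaw below
- crank_axis (a point): point on the vertical screw axis (clamp frame 0, 100 mm), 165 mm above the table, level with the middle of the crank's knob
- knob_mid (a point): on the knob's axis, 26 mm above its foot, 18 mm below its top: upright black round knob of the crank, 20 mm in diameter, 44 mm tall, underside 139 mm above the table on the steel crank arm, 55 mm from the screw axis. It spins freely on the arm: pinch it and lead it round the circle without turning the hand
- knob: the same knob; origin at the centre of its underside on the knob's axis; it spins freely
- crank (a joint): rad, 0 to 8, grows clockwise seen from above and lowers the jaw 2.55 mm per rad (16 mm a turn). Self-locking; 7 to 10 N at the knob turns it. The jaw meets the foot at about 6.3 rad; from there the knob stiffens by some 4 N per 0.1 rad; 0.3 rad more is tight. Seen from the screw axis the knob lies at angle pi - crank in the clamp frame (from +x towards +y)
- jaw: round steel jaw, 38 mm in diameter, 12 mm high; origin: centre of its underside, which starts 7 to 16 mm above the bracket's foot and meets it 22 mm above the table
- bracket: loose aluminium bracket, about 1.3 kg. Origin: foot's underside, below the bolt head. Foot 10 mm thick, y -50 to 225 mm, its +y end under the jaw. Two uprights across x, y -50 to 50 mm: front x -32 to -24, top at z 102 mm; rear x 24 to 30, top at 98. The 48 mm gap between is open above and at the y ends. A round nut runner juts from the front one to x -118 mm, z 48 to 92
- bolt: steel hex bolt head in the gap, 24 mm across flats, 28 across corners, 20 mm long (bracket x -10 to 10 mm), axis along the bracket's x, 70 mm above the foot's underside (82 above the table), about 30 mm below the uprights' tops. Pinch it across the bracket's y from above. Origin: its centre; axes turn with it
- head_mid (a point): centre of the hex bolt head, on its axis. Left alone the head creeps round at about 0.25 rad/s, dragged by 0.04 Nm; whenever it has turned 60 degrees a pair of flats again faces the bracket's +y and -y. A firm pinch across y squares it up, not at once, as it resists with 0.16 Nm per rad/s
- spare_nut: bystander: loose round steel nut, 28 mm across, 12 mm high, on the clamp's base plate behind the bracket
- screwdriver: bystander: screwdriver lying on the table in front of the clamp
- amber_bottle: bystander: amber glass bottle, 48 mm across, 85 mm tall, behind the clamp
- dish: bystander: clear culture dish, 80 mm across, 16 mm high, behind the clamp
- wrench: bystander: wrench lying on the table to the right
- beaker: bystander: glass beaker, 70 mm across, 90 mm tall, to the left
- slide_box: bystander: blue slide box, 90 x 110 x 35 mm, to the right

How it is judged (in metres and radians):
On the way, in this order (a step that is already met when the one before it is completed fails the run):
1. the jaw bears firmly on the bracket's foot (over 15 N) (contact force between jaw and bracket above 15 N), for 0.3 s.
2. with the clamp tight and its handle let go, the fingers hold the bolt head still (contact force between jaw and bracket above 15 N and contact force between the fingers and knob below 0.5 N and contact force between the fingers and bolt above 8 N and distance between the grasp point and head_mid below 0.02 m and angular speed of bolt below 0.05 rad/s), for 0.3 s.
At the end, for the whole second after the job is handed in: For the last second the fingers press on the bolt head with more than 8 N, grasping within 20 mm of its centre; the bolt turns slower than 0.05 rad/s; the jaw presses the bracket's foot with more than 15 N and the handle is let go; the bracket is within 20 mm of where it started (all of step 2 and distance of bracket from where it was at the start of the episode below 0.02 m); the arm keeps its last pose, push and grip.
It fails at once if the bracket is shifted by more than 20 mm or tipped (distance of bracket from where it was at the start of the episode above 0.02 m or angle between bracket's own z axis and vertical above 0.12 rad).
It fails at once if a bystander is moved by more than 30 mm (distance of any of spare_nut, screwdriver, amber_bottle, dish, wrench, beaker, slide_box from where it was at the start of the episode above 0.03 m).
It also fails if it takes over 56 s, if anything falls off the work surface, if the arm or the gripper's body presses on something with over 40 N, if the wrist force passes 120 N, or if a joint passes its speed limit or range.

## Working session

There is one attempt and no reset: what is moved stays moved. The work goes in short steps, Python scripts to look and compute and a tool call to move; the robot and the scene stay as the last step left them, time stands still between calls to the robot, and variables do not carry over. Pictures are saved under pics/ and viewed, at most 10 in all, crops included, and the job is handed in when it is done.

Besides the shell and the picture viewer there is one more tool, called after "Emit:" by a JSON object that holds its "api" and its "payload". send_rows: Moves the arm, as the interface text tells. Scaled input: -1 to 1 covers 12 cm each way for a shift and 360 degrees each way for a turn. Its arguments: {"type":"object","properties":{"fingers":{"type":"array","items":{"type":"number"}},"slide":{"type":"array","items":{"type":"array","items":{"type":"number","minimum":-1,"maximum":1}}},"angular":{"type":"array","items":{"type":"array","items":{"type":"number","minimum":-1,"maximum":1}}},"newtons":{"type":"number"}},"required":["fingers","slide","angular"]}

```bash
mkdir -p pics; python3 - <<'E'
from bench import robot
import cv2
for n in("side","top"):
    cv2.imwrite(f"pics/{n}0.png",robot.read_camera(n)[:,:,::-1])
    c=robot.get_calibration(n);print(n,c)
s=robot.sense();print(s["t"],s["position"],s["tcp_rot"],s["opening"])
E
```

```text
side {'mtx': array([[458.55463622,   0.        , 284.58158846],
       [  0.        , 458.55463622, 217.27615578],
       [  0.        ,   0.        ,   1.        ]]), 'rvec': array([ 2.3770443 , -0.29717877,  0.11453263]), 'tvec': array([-503.00184349,  185.84412123, 1287.41247626])}
top {'mtx': array([[468.1501394 ,   0.        , 281.53540225],
       [  0.        , 468.1501394 , 209.72863066],
       [  0.        ,   0.        ,   1.        ]]), 'rvec': array([ 2.18629904, -2.03936263,  0.2108669 ]), 'tvec': array([ -20.00154479,  524.87688007, 1448.22171157])}
0.1 [ 207.19105676 -482.10700961  241.55234763] [-3.14016223e+00 -1.03710242e-04  4.05797917e-01] 0.9983509297762111
```

View pics/side0.png

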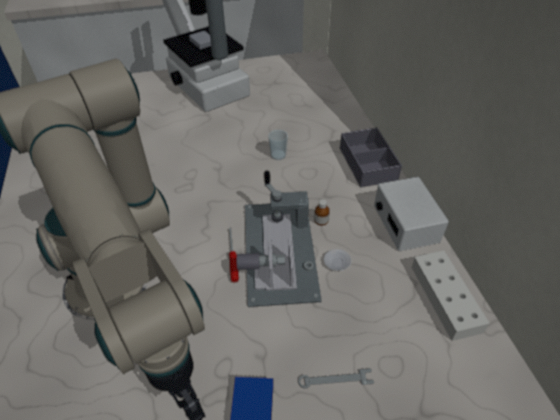

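View pics/top0.png

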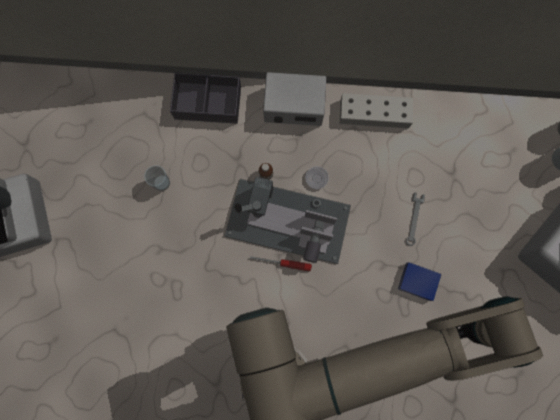

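The side view shows the plate from about (246,205) to (320,300), with the knob at (267,177). In the top view the plate corners are near (238,182), (350,209), (334,262) and (224,235), and the knob is at (238,208). I'll enlarge both next.

```bash
cat > h.py <<'E'
import numpy as np,cv2
from bench import robot
def ray(n,uv):
    c=robot.get_calibration(n);R=cv2.Rodrigues(c["rvec"])[0]
    d=R.T@np.linalg.inv(c["mtx"])@np.array([uv[0],uv[1],1.]);return -R.T@c["tvec"].ravel(),d
def onz(n,uv,z):
    o,d=ray(n,uv);return o+d*(z-o[2])/d[2]
def proj(n,p):
    c=robot.get_calibration(n);return cv2.projectPoints(np.float64(p).reshape(-1,3),c["rvec"],c["tvec"],c["mtx"],None)[0].reshape(-1,2)
def tri(a,b):
    (o,d),(p,e)=ray("top",a),ray("side",b)
    t=np.linalg.lstsq(np.c_[d,-e],p-o,rcond=None)[0];A,B=o+d*t[0],p+e*t[1];return (A+B)/2,np.linalg.norm(A-B)
E
python3 - <<'E'
from h import *
a=cv2.imread("pics/top0.png")[165:275,215:360];b=cv2.imread("pics/side0.png")[160:310,220:350]
cv2.imwrite("pics/ta.png",cv2.resize(a,None,fx=5,fy=5,interpolation=cv2.INTER_CUBIC))
cv2.imwrite("pics/sa.png",cv2.resize(b,None,fx=4,fy=4,interpolation=cv2.INTER_CUBIC))
for n,q in(("top",[(238,182),(350,209),(334,262),(224,235)]),):
    for p in q:print(onz(n,p,12).round())
print(tri((238,208),(267,177)))
E
```

```text
[617. 168.  12.]
[ 552. -208.   12.]
[ 374. -164.   12.]
[436. 198.  12.]
(array([500.79077684, 144.81491174, 161.98111765]), np.float64(3.5792076141163385))
```

View pics/ta.png

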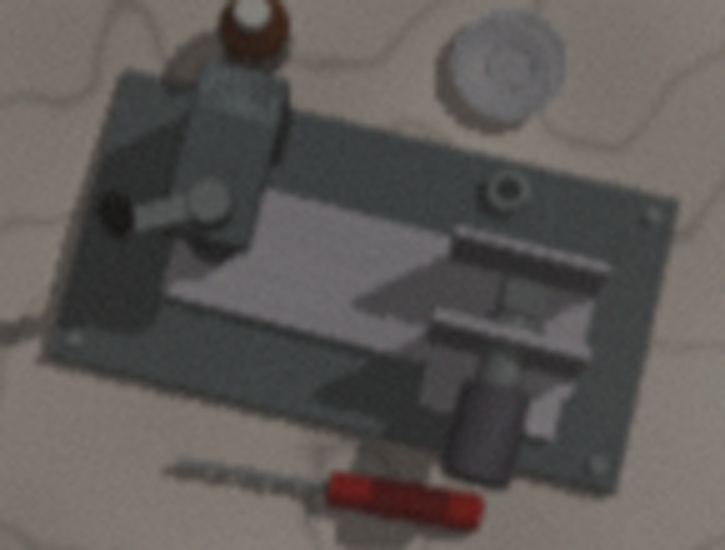

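View pics/sa.png

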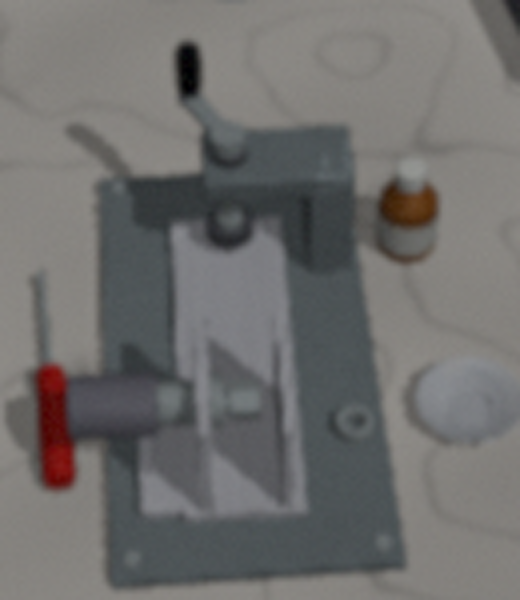

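The crops show the plate corners (top crop) at about (122,72), (676,205), (614,492) and (42,357). The knob top is at (116,212) and the crank boss at (208,202). The bolt head is in the gap near (522,303), and the nut and bottle are clear of it.

```bash
python3 - <<'E'
from h import *
T=lambda p:(p[0]/5+215-.4,p[1]/5+165-.4); S=lambda p:(p[0]/4+220-.4,p[1]/4+160-.4)
tc=[(122,72),(676,203),(614,492),(42,357)]
P=np.array([onz("top",T(p),12)[:2] for p in tc]);M=np.array([[100,190],[100,-190],[-100,-190],[-100,190.]])
P2=np.array([onz("side",S(p),12)[:2] for p in [(402,568),(110,585),(100,180)]]);M2=np.array([[100,-190],[-100,-190],[-100,190.]])
def fit(M,P):
    z=lambda a:a[:,0]+1j*a[:,1]
    m,p=z(M),z(P);k=np.vdot(m-m.mean(),p-p.mean());k/=abs(k);o=p.mean()-k*m.mean()
    print("origin",o,"yaw",np.angle(k),"res",abs(o+k*m-p).round(1));return o,k
fit(M,P);fit(M2,P2);o,k=fit(np.r_[M,M2],np.r_[P,P2])
a=o+k*100j;print("axis",a)
kn,e=tri(T((116,212)),S((188,70)));print("knob",kn,e)
d=(kn[0]+1j*kn[1]-a)/k;print("r",abs(d),"ang",np.angle(d),"crank",np.pi-np.angle(d))
print("axis top",tri(T((208,198)),S((228,143))))
# uprights tops: front world z~114, rear ~110
for n,f,q in(("top",T,[(435,312),(590,355)]),("top",T,[(455,230),(608,268)])):
    for p in q:
        w=onz(n,f(p),112);print("up",w.round(1),((w[0]+1j*w[1]-o)/k).round(1))
h=onz("top",T((522,303)),88);print("head?",h,((h[0]+1j*h[1]-o)/k))
# foot near corner & far corners z=22
for p in[(140,513),(307,513),(172,222)]:
    w=onz("side",S(p),22);print("foot",w.round(1),((w[0]+1j*w[1]-o)/k).round(1))
w=onz("side",S((240,402)),88);print("head side",w,((w[0]+1j*w[1]-o)/k))
E
```

```text
origin (499.1082838333633-3.740706138703935j) yaw -0.1672019669559515 res [1.8 1.8 2.3 1.2]
origin (500.66732615447495-7.767370795386654j) yaw -0.1776240079094766 res [2.  2.2 0.2]
origin (499.5941584301143-5.325428871887322j) yaw -0.17011083678642466 res [2.5 2.9 2.4 2.3 3.9 2.5 3. ]
axis (516.5233171377043+93.23117205089831j)
knob [501.78743628 145.71956802 161.40493759] 0.5452171176973446
r 54.51768424929141 ang 2.0146070326345225 crank 1.1269856209552707
axis top (array([519.76170352,  93.81219129, 131.53599083]), np.float64(1.8963048218087004))
up [463.5 -49.  112. ] (-28.2-49.1j)
up [ 443.6 -144.8  112. ] (-31.6-146.9j)
up [515.4 -58.2 112. ] (24.5-49.4j)
up [ 498.2 -153.3  112. ] (23.7-146j)
head? [ 477.01596819 -103.49872845   88.        ] (-5.63238315336956-100.57856473800913j)
foot [ 401.  -132.6   22. ] (-75.6-142.2j)
foot [ 511.3 -160.7   22. ] (37.9-151.2j)
foot [480.3 127.9  22. ] (-41.5+128.1j)
head side [ 478.22696612 -106.62101445   88.        ] (-3.9102880094353023-103.45077193028078j)
```

The knob is at (502,146), 54.5 mm from the axis at (516.5,93). That gives crank ≈ 1.13 and clamp yaw ≈ -0.17, and both agree with the stated sizes. I'm moving over the knob.

Emit:
{"api": "send_rows", "payload": {"fingers": [0,0,0,0,0], "slide": [[1,-0.9,0],[1,-0.9,0],[1,-0.9,0],[1,-0.9,0],[1,-0.9,0]], "angular": [[0,0,0],[0,0,0],[0,0,0],[0,0,0],[0,0,0]]}}

```text
t: 0.52
position: [276.8, -331.6, 242.4]
tcp_rot: [-3.141, -0.002, 0.411]
wrist_force: [-0.5, 0.1, 0.3]
opening: 0.998
gripper_force: 0.0
```

Emit:
{"api": "send_rows", "payload": {"fingers": [0,0,0,0,0], "slide": [[1,-0.9,0],[1,-0.9,0],[1,-0.9,0],[1,-0.9,0],[1,-0.9,0]], "angular": [[0,0,0],[0,0,0],[0,0,0],[0,0,0],[0,0,0]]}}

```text
t: 0.93
position: [344.2, -184.9, 242.3]
tcp_rot: [-3.141, -0.001, 0.412]
wrist_force: [0.2, -0.9, 0.2]
opening: 1.0
gripper_force: 0.0
```

Emit:
{"api": "send_rows", "payload": {"fingers": [0,0,0,0,0], "slide": [[1,-0.9,0],[1,-0.9,0],[1,-0.9,0],[1,-0.9,0],[1,-0.9,0]], "angular": [[0,0,0],[0,0,0],[0,0,0],[0,0,0],[0,0,0]]}}

```text
t: 1.35
position: [411.5, -38.3, 241.9]
tcp_rot: [-3.14, -0.001, 0.412]
wrist_force: [0.3, 0.0, 0.5]
opening: 0.999
gripper_force: 0.0
```

Emit:
{"api": "send_rows", "payload": {"fingers": [50,50,50,50,50,80], "slide": [[1,-0.9,0],[1,-0.9,0],[1,-0.9,0],[1,-0.9,0],[1,-0.9,0],[1,-0.9,0]], "angular": [[0,0,0.092],[0,0,0.092],[0,0,0.092],[0,0,0.092],[0,0,0.092],[0,0,0.092]]}}

```text
t: 1.85
position: [478.5, 106.1, 241.2]
tcp_rot: [3.141, 0.002, -0.175]
wrist_force: [0.3, 0.1, -0.0]
opening: 0.695
gripper_force: 0.0
```

Emit:
{"api": "send_rows", "payload": {"fingers": [80,80,80,80,80,80,80], "slide": [[0.134,-0.359,0],[0.134,-0.359,0.1],[0.134,-0.359,0.3],[0.134,-0.359,0.5],[0.134,-0.359,0.7],[0.134,-0.359,0.7],[0.134,-0.359,0.7]], "angular": [[0,0,0],[0,0,0],[0,0,0],[0,0,0],[0,0,0],[0,0,0],[0,0,0]]}}

```text
t: 2.43
position: [500.4, 142.4, 157.4]
tcp_rot: [3.14, 0.003, -0.172]
wrist_force: [-0.0, -0.1, 0.7]
opening: 0.687
gripper_force: 0.0
```

```bash
python3 - <<'E'
from h import *
a=robot.read_camera("top")[150:280,190:330,::-1];b=robot.read_camera("side")[120:250,200:340,::-1]
cv2.imwrite("pics/g1.png",cv2.resize(np.hstack([a,b]),None,fx=2.8,fy=4,interpolation=cv2.INTER_CUBIC))
print(robot.sense()["position"])
E
```

```text
[501.77487088 143.12744803 160.10168117]
```

View pics/g1.png

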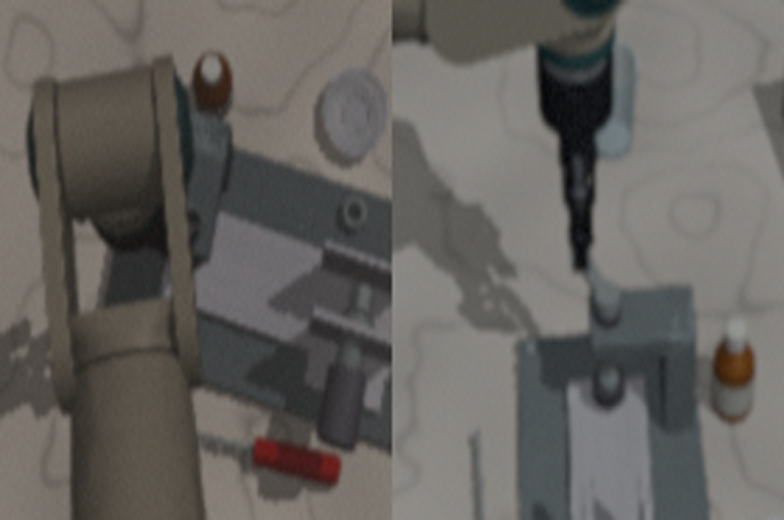

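The fingers straddle the knob, which is now hidden, with the crank arm ending at the fingertips (side view). I'm closing on it.

Emit:
{"api": "send_rows", "payload": {"fingers": [255,255,255,255,255,255,255,255], "slide": [[0,0,0],[0,0,0],[0,0,0],[0,0,0],[0,0,0],[0,0,0],[0,0,0],[0,0,0]], "angular": [[0,0,0],[0,0,0],[0,0,0],[0,0,0],[0,0,0],[0,0,0],[0,0,0],[0,0,0]], "newtons": 70}}

```text
t: 3.2
position: [501.5, 144.6, 159.7]
tcp_rot: [-3.14, -0.002, -0.171]
wrist_force: [-0.9, 4.0, 6.2]
opening: 0.214
gripper_force: 68.5
```

```bash
python3 - <<'E'
from h import *
s=robot.sense();print({k:np.round(s[k],2) for k in("t","position","wrist_force","opening")})
# arc in tool units (tool x = clamp x, tool y = -clamp y), clockwise from start angle
def arc(th0,steps,r=55):
    for d in steps:
        v=r*(np.exp(1j*(th0-d))-np.exp(1j*th0))/120
        print(round(d,2),[round(v.real,3),round(-v.imag,3),0])
arc(2.015,np.arange(.15,5.6,.15))
E
```

```text
{'t': np.float64(3.2), 'position': array([501.46, 144.57, 159.71]), 'wrist_force': array([-0.93,  3.96,  6.25]), 'opening': np.float64(0.21)}
0.15 [np.float64(0.064), np.float64(-0.025), 0]
0.3 [np.float64(0.131), np.float64(-0.04), 0]
0.45 [np.float64(0.2), np.float64(-0.044), 0]
0.6 [np.float64(0.268), np.float64(-0.039), 0]
0.75 [np.float64(0.335), np.float64(-0.023), 0]
0.9 [np.float64(0.399), np.float64(0.002), 0]
1.05 [np.float64(0.458), np.float64(0.037), 0]
1.2 [np.float64(0.511), np.float64(0.08), 0]
1.35 [np.float64(0.558), np.float64(0.131), 0]
1.5 [np.float64(0.596), np.float64(0.188), 0]
1.65 [np.float64(0.625), np.float64(0.25), 0]
1.8 [np.float64(0.645), np.float64(0.316), 0]
1.95 [np.float64(0.654), np.float64(0.384), 0]
2.1 [np.float64(0.654), np.float64(0.453), 0]
2.25 [np.float64(0.643), np.float64(0.521), 0]
2.4 [np.float64(0.622), np.float64(0.586), 0]
2.55 [np.float64(0.591), np.float64(0.648), 0]
2.7 [np.float64(0.552), np.float64(0.704), 0]
2.85 [np.float64(0.505), np.float64(0.754), 0]
3.0 [np.float64(0.45), np.float64(0.796), 0]
3.15 [np.float64(0.39), np.float64(0.829), 0]
3.3 [np.float64(0.326), np.float64(0.854), 0]
3.45 [np.float64(0.259), np.float64(0.868), 0]
3.6 [np.float64(0.19), np.float64(0.872), 0]
3.75 [np.float64(0.122), np.float64(0.866), 0]
3.9 [np.float64(0.055), np.float64(0.85), 0]
4.05 [np.float64(-0.008), np.float64(0.824), 0]
4.2 [np.float64(-0.067), np.float64(0.788), 0]
4.35 [np.float64(-0.12), np.float64(0.745), 0]
4.5 [np.float64(-0.166), np.float64(0.694), 0]
4.65 [np.float64(-0.204), np.float64(0.636), 0]
4.8 [np.float64(-0.233), np.float64(0.574), 0]
4.95 [np.float64(-0.252), np.float64(0.508), 0]
5.1 [np.float64(-0.261), np.float64(0.44), 0]
5.25 [np.float64(-0.259), np.float64(0.371), 0]
5.4 [np.float64(-0.248), np.float64(0.303), 0]
5.55 [np.float64(-0.226), np.float64(0.238), 0]
```

Emit:
{"api": "send_rows", "payload": {"fingers": [255,255,255,255,255,255,255,255,255,255], "slide": [[0.064,-0.025,0],[0.131,-0.04,0],[0.2,-0.044,0],[0.268,-0.039,0],[0.335,-0.023,0],[0.399,0.002,0],[0.458,0.037,0],[0.511,0.08,0],[0.558,0.131,0],[0.558,0.131,0]], "angular": [[0,0,0],[0,0,0],[0,0,0],[0,0,0],[0,0,0],[0,0,0],[0,0,0],[0,0,0],[0,0,0],[0,0,0]]}}

```text
t: 4.03
position: [566.8, 118.9, 159.9]
tcp_rot: [-3.135, -0.007, -0.171]
wrist_force: [10.8, 11.1, -0.2]
opening: 0.213
gripper_force: 68.5
```

Emit:
{"api": "send_rows", "payload": {"fingers": [255,255,255,255,255,255,255,255,255,255,255,255], "slide": [[0.044,0.049,0],[0.073,0.111,0],[0.093,0.177,0],[0.102,0.245,0],[0.102,0.314,0],[0.091,0.382,0],[0.07,0.447,0],[0.039,0.509,0],[0.0,0.565,0],[-0.047,0.615,0],[-0.102,0.657,0],[-0.102,0.657,0]], "angular": [[0,0,0],[0,0,0],[0,0,0],[0,0,0],[0,0,0],[0,0,0],[0,0,0],[0,0,0],[0,0,0],[0,0,0],[0,0,0],[0,0,0]]}}

```text
t: 5.03
position: [539.2, 41.3, 159.7]
tcp_rot: [-3.14, -0.004, -0.172]
wrist_force: [2.4, 2.5, 3.0]
opening: 0.211
gripper_force: 68.9
```

```bash
python3 - <<'E'
import numpy as np
for d in list(np.arange(.15,2.2,.15))+[2.2,2.3,2.4,2.5,2.6,2.7]:
    v=55*(np.exp(1j*(-1.018-d))-np.exp(-1.018j))/120
    print(round(d,2),round(4.16+d,2),round(v.real,3),round(-v.imag,3))
E
```

```text
0.15 4.31 -0.061 0.032
0.3 4.46 -0.126 0.054
0.45 4.61 -0.194 0.066
0.6 4.76 -0.262 0.068
0.75 4.91 -0.33 0.059
0.9 5.06 -0.397 0.041
1.05 5.21 -0.459 0.013
1.2 5.36 -0.517 -0.024
1.35 5.51 -0.569 -0.07
1.5 5.66 -0.613 -0.122
1.65 5.81 -0.649 -0.181
1.8 5.96 -0.675 -0.244
1.95 6.11 -0.692 -0.311
2.1 6.26 -0.699 -0.379
2.2 6.36 -0.698 -0.425
2.3 6.46 -0.692 -0.471
2.4 6.56 -0.682 -0.515
2.5 6.66 -0.667 -0.559
2.6 6.76 -0.648 -0.6
2.7 6.86 -0.625 -0.64
```

Emit:
{"api": "send_rows", "payload": {"fingers": [255,255,255,255,255,255,255,255,255,255,255,255,255,255], "slide": [[-0.061,0.032,0],[-0.126,0.054,0],[-0.194,0.066,0],[-0.262,0.068,0],[-0.33,0.059,0],[-0.397,0.041,0],[-0.459,0.013,0],[-0.517,-0.024,0],[-0.569,-0.07,0],[-0.613,-0.122,0],[-0.649,-0.181,0],[-0.675,-0.244,0],[-0.692,-0.311,0],[-0.692,-0.311,0]], "angular": [[0,0,0],[0,0,0],[0,0,0],[0,0,0],[0,0,0],[0,0,0],[0,0,0],[0,0,0],[0,0,0],[0,0,0],[0,0,0],[0,0,0],[0,0,0],[0,0,0]]}}

```text
t: 6.2
position: [464.0, 91.7, 159.6]
tcp_rot: [3.139, -0.003, -0.172]
wrist_force: [-0.0, -2.9, 6.4]
opening: 0.21
gripper_force: 69.4
```

Emit:
{"api": "send_rows", "payload": {"fingers": [255,255,255,255,255,255,255,255], "slide": [[-0.005,-0.035,0],[-0.007,-0.068,0],[-0.006,-0.114,0],[0,-0.16,0],[0.01,-0.204,0],[0.025,-0.248,0],[0.025,-0.248,0],[0.025,-0.248,0]], "angular": [[0,0,0],[0,0,0],[0,0,0],[0,0,0],[0,0,0],[0,0,0],[0,0,0],[0,0,0]], "newtons": 90}}

```text
t: 6.87
position: [470.6, 118.7, 159.6]
tcp_rot: [3.136, 0.001, -0.173]
wrist_force: [-10.7, -11.3, 13.1]
opening: 0.21
gripper_force: 88.4
```

Emit:
{"api": "send_rows", "payload": {"fingers": [255,255,255,255,255,255], "slide": [[0.019,-0.041,0],[0.03,-0.061,0],[0.03,-0.061,0],[0.03,-0.061,0],[0.03,-0.061,0],[0.03,-0.061,0]], "angular": [[0,0,0],[0,0,0],[0,0,0],[0,0,0],[0,0,0],[0,0,0]]}}

```text
t: 7.37
position: [474.4, 124.6, 159.6]
tcp_rot: [3.134, 0.004, -0.174]
wrist_force: [-17.3, -14.3, 16.2]
opening: 0.207
gripper_force: 88.8
```

The clamp reads crank ≈ 6.74 and about 22 N of tangential load, so it is tight. I'm releasing the knob and lifting.

Emit:
{"api": "send_rows", "payload": {"fingers": [60,60,60,60,60,60,60,60,60,60,60], "slide": [[0.03,-0.061,0],[0.0,0.0,0],[0.0,0.0,0],[0.0,0.0,0],[0,0,-0.1],[0,0,-0.3],[0,0,-0.6],[0,0,-0.8],[0,0,-0.8],[0,0,-0.8],[0,0,-0.8]], "angular": [[0,0,0],[0,0,0],[0,0,0],[0,0,0],[0,0,0],[0,0,0],[0,0,0],[0,0,0],[0,0,0],[0,0,0],[0,0,0]]}}

```text
t: 8.28
position: [476.0, 127.8, 254.1]
tcp_rot: [3.141, 0.0, -0.172]
wrist_force: [-0.4, 0.2, -0.4]
opening: 0.764
gripper_force: 0.0
```

```bash
python3 - <<'E'
from h import *
a=cv2.imread("pics/top0.png")[205:255,295:345];b=cv2.imread("pics/side0.png")[238:292,245:299]
b=cv2.resize(b,(400,500),interpolation=cv2.INTER_CUBIC)
cv2.imwrite("pics/z.png",np.hstack([cv2.resize(a,(400,500),interpolation=cv2.INTER_CUBIC),b]))
E
```

```text
(no output)
```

View pics/z.png

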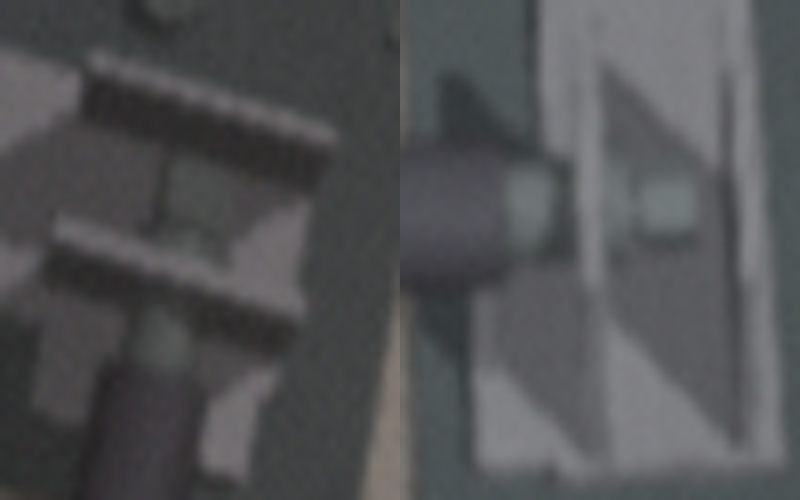

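The left crop (top view) shows the rear strip centre running (93,62)–(335,140) and the front strip (60,228)–(300,305). The head lies between them. In the right crop (side view) the lit head face is centred near (668,205).

```bash
python3 - <<'E'
from h import *
T=lambda x,y:(295+x/8-.45,205+y/10-.45);S=lambda x,y:(245+(x-400)*.135-.4,238+y*.108-.4)
r=[onz("top",T(*p),110)[:2] for p in((93,62),(335,142))];f=[onz("top",T(*p),114)[:2] for p in((60,228),(300,307))]
print(r,f)
for a,b in(r,f):print("yaw",np.arctan2(b[1]-a[1],b[0]-a[0])+np.pi/2,np.linalg.norm(a-b))
mr,mf=np.mean(r,0),np.mean(f,0);print("mids",mr,mf,"sep",np.linalg.norm(mr-mf),"bolt",mf+(mr-mf)*28/55)
print("side head",onz("side",S(668,205),94)[:2],"top head",onz("top",T(200,200),94)[:2])
E
```

```text
[array([515.48965303, -60.04043366]), array([ 496.95192196, -154.24235433])] [array([462.19717011, -50.33038199]), array([ 444.26566231, -142.84578641])]
yaw -0.19430441745434468 96.00858988313024
yaw -0.19144804485219868 94.23714250280607
mids [ 506.2207875 -107.141394 ] [453.23141621 -96.5880842 ] sep 54.03004550294093 bolt [ 480.20782341 -101.96067828]
side head [ 480.52553517 -110.72513219] top head [ 478.12035482 -104.65066389]
```

Emit:
{"api": "send_rows", "payload": {"fingers": [60,60,60,60,60], "slide": [[0.186,0.948,0],[0.186,0.948,0],[0.186,0.948,0],[0.186,0.948,0],[0.186,0.948,0]], "angular": [[0,0,0],[0,0,0],[0,0,0],[0,0,0],[0,0,0]]}}

```text
t: 8.7
position: [478.2, 10.5, 253.0]
tcp_rot: [3.141, 0.002, -0.175]
wrist_force: [-0.4, 0.3, 0.1]
opening: 0.763
gripper_force: 0.0
```

Emit:
{"api": "send_rows", "payload": {"fingers": [60,60,60,60,60,60], "slide": [[0.186,0.948,0],[0.186,0.948,0],[0.186,0.948,0.3],[0.186,0.948,0.6],[0.186,0.948,0.8],[0.186,0.948,0.8]], "angular": [[0,0,0.003],[0,0,0.003],[0,0,0.003],[0,0,0.003],[0,0,0.003],[0,0,0.003]]}}

```text
t: 9.2
position: [478.1, -102.7, 151.4]
tcp_rot: [-3.14, 0.012, -0.191]
wrist_force: [-0.8, 0.1, -0.6]
opening: 0.766
gripper_force: 0.0
```

```bash
python3 - <<'E'
from h import *
a=robot.read_camera("top")[180:270,265:365,::-1];b=robot.read_camera("side")[180:310,220:340,::-1]
f=lambda i:cv2.resize(i,(400,500),interpolation=cv2.INTER_CUBIC)
cv2.imwrite("pics/g2.png",np.clip(np.hstack([f(a),f(b)])*1.5,0,255))
s=robot.sense();print(s["t"],s["position"],s["tcp_rot"])
p=s["position"];print(proj("side",[p+[0,0,-11],p]))
E
```

```text
9.3 [ 481.01855498 -103.13650715  158.13532861] [-3.14121804e+00  1.86609445e-03 -1.89711279e-01]
[[280.10461609 244.91130153]
 [280.06700682 242.19660853]][ WARN:0@1.870] global loadsave.cpp:1063 imwrite_ Unsupported depth image for selected encoder is fallbacked to CV_8U.
```

View pics/g2.png

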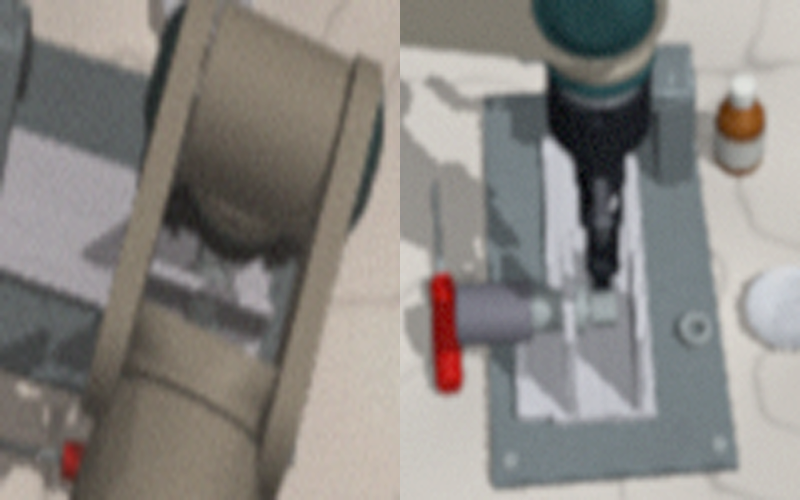

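The side view shows the fingers centred over the gap, at x≈601 against the head at ≈604. I'm descending.

Emit:
{"api": "send_rows", "payload": {"fingers": [60,60,60,60,60,60], "slide": [[0,0,0.12],[0,0,0.25],[0,0,0.36],[0,0,0.46],[0,0,0.46],[0,0,0.46]], "angular": [[0,0,0],[0,0,0],[0,0,0],[0,0,0],[0,0,0],[0,0,0]]}}

```text
t: 9.8
position: [481.7, -103.9, 104.2]
tcp_rot: [3.141, -0.001, -0.19]
wrist_force: [-0.2, 0.3, 0.5]
opening: 0.766
gripper_force: 0.0
```

Emit:
{"api": "send_rows", "payload": {"fingers": [60,60,60,60,60], "slide": [[0,0,0.1],[0,0,0.2],[0,0,0.25],[0,0,0.25],[0,0,0.25]], "angular": [[0,0,0],[0,0,0],[0,0,0],[0,0,0],[0,0,0]]}}

```text
t: 10.22
position: [481.2, -104.3, 73.3]
tcp_rot: [3.142, -0.0, -0.191]
wrist_force: [0.8, 0.0, 0.3]
opening: 0.768
gripper_force: 0.0
```

Emit:
{"api": "send_rows", "payload": {"fingers": [255,255,255,255,255,255,255,255,255,255,255,255], "slide": [[0,0,0],[0,0,0],[0,0,0],[0,0,0],[0,0,0],[0,0,0],[0,0,0],[0,0,0],[0,0,0],[0,0,0],[0,0,0],[0,0,0]], "angular": [[0,0,0],[0,0,0],[0,0,0],[0,0,0],[0,0,0],[0,0,0],[0,0,0],[0,0,0],[0,0,0],[0,0,0],[0,0,0],[0,0,0]], "newtons": 60}}

```text
t: 11.22
position: [482.0, -102.3, 74.2]
tcp_rot: [-3.138, -0.002, -0.19]
wrist_force: [-0.2, 10.0, 5.2]
opening: 0.294
gripper_force: 58.5
```

Emit:
{"api": "send_rows", "payload": {"fingers": [255,255,255,255,255,255,255,255,255,255,255,255], "slide": [[0,0.008,0],[0,0.008,0],[0,0.008,0],[0,0.008,0],[0,0.008,0],[0,0.008,0],[0,0.008,0],[0,0.008,0],[0,0.008,0],[0,0.008,0],[0,0.008,0],[0,0.008,0]], "angular": [[0,0,0],[0,0,0],[0,0,0],[0,0,0],[0,0,0],[0,0,0],[0,0,0],[0,0,0],[0,0,0],[0,0,0],[0,0,0],[0,0,0]]}}

```text
t: 12.22
position: [482.0, -102.3, 74.2]
tcp_rot: [-3.136, -0.001, -0.19]
wrist_force: [0.8, 14.5, 4.6]
opening: 0.296
gripper_force: 58.8
```

Emit:
{"api": "send_rows", "payload": {"fingers": [255,255,255,255,255,255,255,255,255,255,255,255,255,255,255,255,255,255], "slide": [[0,-0.02,0],[0,-0.02,0],[0,-0.02,0],[0,-0.02,0],[0,-0.02,0],[0,-0.02,0],[0,-0.02,0],[0,-0.02,0],[0,-0.02,0],[0,-0.02,0],[0,-0.02,0],[0,-0.02,0],[0,-0.02,0],[0,-0.02,0],[0,-0.02,0],[0,-0.02,0],[0,-0.02,0],[0,-0.02,0]], "angular": [[0,0,0],[0,0,0],[0,0,0],[0,0,0],[0,0,0],[0,0,0],[0,0,0],[0,0,0],[0,0,0],[0,0,0],[0,0,0],[0,0,0],[0,0,0],[0,0,0],[0,0,0],[0,0,0],[0,0,0],[0,0,0]], "newtons": 60}}

```text
t: 13.72
position: [482.0, -102.2, 74.2]
tcp_rot: [-3.14, -0.001, -0.191]
wrist_force: [-1.4, 5.4, 6.2]
opening: 0.293
gripper_force: 59.1
```

```bash
python3 - <<'E'
from h import *
o=[]
for i in range(20):
    robot.read_camera("side");s=robot.sense();o.append((s["opening"],s["gripper_force"]))
print(s["t"],np.array(o).round(4).T.tolist(),s["wrist_force"],s["position"])
E
```

```text
14.7167 [[0.3002, 0.2972, 0.2915, 0.2922, 0.2967, 0.2929, 0.2961, 0.2941, 0.2961, 0.2933, 0.2912, 0.295, 0.2913, 0.2954, 0.2969, 0.293, 0.2979, 0.2959, 0.2985, 0.2929], [59.0512, 59.0509, 59.0517, 59.0514, 59.0515, 59.0514, 59.0509, 59.0511, 59.0511, 59.0515, 59.051, 59.0511, 59.0512, 59.051, 59.0513, 59.0513, 59.0513, 59.0514, 59.0511, 59.0511]] [-1.05363054  6.0417189   6.18264439] [ 481.97143739 -102.20286339   74.16819756]
```

The grip has been steady for the last 1.5 s: 59 N at about 25 mm opening, with wrist force around 9 N. I'm handing the job in.

```bash
python3 -c "
from bench import robot
print(robot.close_job())"
```

```text
the job is handed in; nothing more can be done
None
```

The clamp is cranked tight (crank ≈ 6.74 rad) and its handle released, and the job was handed in at 14.7 s with the fingers holding the bolt head at a steady 59 N; no verdict came back. I inferred that the bolt was still from the constant grip readings, and the opening (about 25 mm) leaves open that the head is held slightly off square.

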